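Feed a brass bar through the press guard and hold it on the back stop for stamping

TASK

Get the brass flat bar ready to be stamped under the small bench press: first slide the shutter of the press guard by its black post fully aside to the left, to its stop, then pick up the bar, pass one end straight through the window in the guard and push it on until it has pressed the sprung back stop most of the way in. Finish while still gripping the bar and holding it pressed against the stop (do not let go, the spring would push it out), and leave the other things on the bench where they are.

Things in the scene. Friction and masses are not known exactly. Their poses are not given: they have to be found in the camera images.
- press: small grey bench press fixed to the bench, 195 mm high. Origin: on the bench top under the front face of its guard, in line with the window; x points into the press (feed direction), y to its left, z up. Base plate x = -55 to 175 mm, 140 mm wide, 12 mm thick. Behind the guard stand the head (46 mm wide, from x = 54 mm, z = 115 to 165 mm) and the ram (x = 68 to 84 mm, to z = 195 mm)
- window (a point): middle of the sill of the window in the guard's front face, 30 mm above the bench; axes as the press. Window 20 mm wide, 14 mm high, sheet 3 mm thick; guard 124 mm wide, top 89 mm above the bench. Flared lips at the window's sides and top reach out 8 mm and widen it to about 31 mm. A bar rest 14 mm wide, level with the sill, reaches 47 mm out in front; the bed inside is level too
- shutter_leaf (a joint): sliding shutter just behind the guard's front sheet, m: 0 = closes the window, 0.040 = fully aside to the left (+y of the press), at its stop; it stays where it is left, friction about 1.5 N. At the start 0 to 0.008
- shutter_post (a point): the shutter's upright black grip post, 12 mm diameter, standing from z = 93 to 123 mm; this point is on its axis, 110 mm above the bench, 11 mm in front of the guard's face, and straight above the window's middle when the shutter reads 0; it moves with the shutter; axes as the press
- stop_plunger (a joint): sprung back stop on the window's axis inside the press, m: 0 = fully out, 0.010 = fully in (hard stop), pressed along +x of the press; force 4 N at 0 rising to 8 N at 0.010
- stop_face (a point): middle of the face of the back stop, 92 mm behind the guard's front face when fully out, 38 mm above the bench; axes as the press
- bar: plain brass flat bar, 200 mm long (x), 18 mm wide (y), 12 mm thick (z), 0.36 kg, both ends alike, lying flat on the bench at the right, its x pointing roughly away from the robot; origin at the centre of its underside. It has 2 mm of play in the window in width and in height
- steel_block: grey steel block 30 x 95 x 24 mm, bystander, loose; origin at the centre of its underside
- wax_red: bar of red wax 12 x 108 x 12 mm, bystander, loose; origin at the centre of its underside
- rubber_tray: small dark tray of rubber bits, 44 x 60 x 22 mm, bystander, loose; origin at the centre of its underside
- tin_putty: round black tin, 61 mm wide, 26 mm high, bystander, loose; origin at the centre of its underside
- loupe: black eye loupe, 42 mm, bystander, loose; origin at the centre of its underside

How it is judged:
On the way, in this order (a step that is already met when the one before it is completed fails the run):
1. the shutter is slid aside to its stop (within 6 mm) (value of joint shutter_leaf above 0.034 m), for 0.2 s.
2. one end of the bar, gripped by the fingers, is through the window by at least 15 mm (x of bar in the frame of press above -0.085 m and z of bar in the frame of press between 0.026 and 0.036 m and angle between the x axis of bar and the x axis of press, either way round below 0.1 rad and contact force between the fingers and bar above 2 N and y of bar in the frame of press between -0.012 and 0.012 m), for 0.1 s.
At the end, for the whole second after the job is handed in: the shutter is within 6 mm of its open stop; the bar lies flat and straight (within 0.05 rad) through the window with its inner end against the back stop, which it keeps pressed in by more than 5 of its 10 mm; the fingers still grip the bar (over 4 N) and it is at rest (value of joint shutter_leaf above 0.034 m and value of joint stop_plunger above 0.005 m and contact force between bar and stop_plunger above 2 N and x of bar in the frame of press above -0.006 m and angle between the x axis of bar and the x axis of press, either way round below 0.05 rad and angle between the z axis of bar and the z axis of press, either way round below 0.1 rad and contact force between the fingers and bar above 4 N and linear speed of bar below 0.02 m/s); the arm keeps its last pose, push and grip.
It fails at once if a bystander (steel block, wax bar, rubber tray, tin, loupe) is moved more than 30 mm (distance of any of steel_block, wax_red, rubber_tray, tin_putty, loupe from where it was at the start of the episode above 0.03 m).
It also fails if it takes over 54 s, if anything falls off the work surface, if the arm or the gripper's body presses on something with over 40 N, if the wrist force passes 120 N, or if a joint passes its speed limit or range.

ROBOT

A 6-joint arm with a two-finger parallel gripper is mounted at the origin on a cart in front of the work surface, level with it; the furniture and walls round the work are solid. World frame = base frame: x ahead of the robot, y to its left, z up, the work surface at z = 0. Lengths are in m, angles in rad, forces in N, time in s.
With the tool pointing down it reaches from about 0.35 to 0.85 m from the base axis. Payload 8.1 kg.
Tool frame: the origin (TCP) lies on the centre line of the jaws, within the pads' length; the fingertips stand env.finger_overhang ahead of it and the grasp point (between the pads) lies 2 mm behind it (env.finger_overhang is the distance from the TCP to the fingertips, in m); z points along the fingers, x is the direction in which the jaws open and shut, and the axes are right-handed (so a half turn about z gives the same grasp; the last joint's range is limited). The gripper opens to 93 mm and grips with 3 to 60 N. Pads are 15 mm wide; open, the fingers measure 128 mm over their backs; the gripper's body (75 mm by 188 mm) begins 65 mm behind the grasp point.
Start: joints at [-1.218, 0.13, 1.488, -0, 1.523, -0.085], TCP at [0.254, -0.543, 0.236] pointing down, gripper open.
Joint ranges: [-2.96, 2.96], [-0.89, 2.26], [0.02, 2.5], [-1.34, 4.48], [0, 2.73], [-2.66, 2.66]. Speed limits (rad/s): [2.39, 2.39, 2.79, 3.14, 3.14, 3.14].

INTERFACE

Orientations are given as a unit quaternion [x, y, z, w].
In Python, from station import monitor, imaging, sign_off, spotter, env gives the robot as it stands. The module is installed in compiled form; this text tells all that it offers.
- The arm moves only by the tool servo_tool, never from a script. Its argument "series" is one flat list of numbers, 7 for each row, row after row: the turn, a rotation vector about the world's x, y, z in rad, then the shift along the world's x, y, z in cm, then the finger opening in cm, from 0 to 9.3. In form: [wx, wy, wz, dx, dy, dz, jaw, wx, wy, wz, dx, dy, dz, jaw, ...]. A call has 1 to 10 rows; each row shifts and turns the commanded pose from where the row before left it; what a row does not reach is not made up. A row lasts 1/12 s, in which the tool goes at most 41.7 mm and 7.16 degrees, less where a joint would pass 70% of its speed; a pose out of reach is approached as far as the arm can. A call with a gripper value outside its range is refused whole. The fingers move at their own pace and stop on an object; "force" is the grip in N (left out, the last holds). Time passes only in rows, so rows that do not move let the fingers close. It gives the time, the measured TCP pose, the force and the opening at its end, in the units of the state.
- monitor.read_state(): the state, without advancing time (a new reading comes with each control period).
- imaging.grab_frame(name): name is "scene" or "side" or "wrist"; returns the picture (480x640x3 uint8, red, green, blue); there is no depth.
- imaging.camera_params(name): a dict with "K" (3x3 intrinsics, pixels), "dist" ([k1, k2, p1, p2, k3] as OpenCV has them; the pictures are not rectified), "rvec" (rotation vector, rad) and "tvec" (3), from world to camera coordinates, as OpenCV has them. Camera axes: x right, y down, z forward; pixel columns grow to the right and rows downward; lengths in m; the calibration is good to about 2 mm. A picture is of the moment at which its call begins: read the wrist's pose just before it. camera_params takes no time and is no camera call; for the wrist camera it gives the pose at the moment of the call.
- sign_off(): hands the job in, once; it reports no verdict.
Trained networks look in the newest picture that a camera, given by its name, has taken for a name from the list of things; names that differ only in an ending like _2 or _b are one class to them, and where a whole thing is asked for, a point or a joint stands for the part that bears it (a point fixed in the world has none). Each returns a list of dicts, best first, with "p" (0 to 1); they miss things now and then, are a little off and sometimes report something else, mostly with a low value. They report only what shows in the picture. A call takes as long as a camera call.
- spotter.look_for(camera, name): "box" ([left, top, right, bottom] in pixels, round what is visible of it).
- spotter.trace(camera, name): "pixels" (480x640 bool, what is visible of it) and "box" ([left, top, right, bottom] in pixels, round what is visible of it).
- spotter.tip_of(camera, name): "at" ([column, row] in pixels: a listed point, or the origin of a listed thing).
The state is a dict: "time": time; "joint_positions": joint angles; "qvel": joint speeds; "joint_efforts": joint torques, N m; "position": TCP position; "ee_rot": TCP orientation; "contact_force": force on the tool from outside, world axes, zero at the start; "torque": the same for the moment, N m; "finger_gap": finger opening in m.
Only numpy, scipy, OpenCV 4.12 (cv2) and the standard library are available. Lean on these libraries where they do the work, as an engineer would, in place of code of your own. Each camera call takes 0.05 s, during which the arm holds its last target. There are 200 camera calls.

## Working session

There is one attempt and no reset: what is moved stays moved. The work goes in short steps, Python scripts to look and compute and a tool call to move; the robot and the scene stay as the last step left them, time stands still between calls to the robot, and variables do not carry over. Pictures are saved under pics/ and viewed, about 8 in all and at most 12, crops included, and the job is handed in when it is done.

Besides the shell and the picture viewer there is one more tool, called after "Call:" by a JSON object that holds its "name" and its "arguments", one argument or row to a line. servo_tool: Moves the arm, as the interface text tells. Its arguments: {"type":"object","properties":{"series":{"type":"array"},"force":{"type":"number"}},"required":["series"]}

```bash
mkdir -p pics; cat > h.py <<'E'
import numpy as np, cv2
from scipy.spatial.transform import Rotation as R
from station import monitor, imaging, spotter, env
def cam(n):
    c=imaging.camera_params(n); return {k:np.array(v,float) for k,v in c.items()}
def ray(c,px):
    u=cv2.undistortPoints(np.array(px,float).reshape(-1,1,2),c['K'],c['dist']).reshape(-1,2)
    M=R.from_rotvec(c['rvec'].ravel()).as_matrix()
    d=np.c_[u,np.ones(len(u))]@M
    o=-M.T@c['tvec'].ravel()
    return o,d
def onz(c,px,z):
    o,d=ray(c,px); return o+d*((z-o[2])/d[:,2])[:,None]
def tri(obs):
    A=np.zeros((3,3));b=np.zeros(3);L=[]
    for c,p in obs:
        o,d=ray(c,p); d=d[0]/np.linalg.norm(d[0]); P=np.eye(3)-np.outer(d,d); A+=P;b+=P@o;L.append((o,P))
    x=np.linalg.solve(A,b); return x,[np.linalg.norm(P@(x-o)) for o,P in L]
def proj(c,P):
    return cv2.projectPoints(np.array(P,float).reshape(-1,3),c['rvec'],c['tvec'],c['K'],c['dist'])[0].reshape(-1,2)
def save(im,n): cv2.imwrite('pics/'+n,cv2.cvtColor(im,cv2.COLOR_RGB2BGR))
E
python3 - <<'E'
from h import *
print(env.finger_overhang, monitor.read_state())
ims={}
for n in ['scene','side']:
    ims[n]=imaging.grab_frame(n); save(ims[n],n+'0.png'); 
    c=cam(n); print(n,ray(c,[[320,240]]))
    for t in ['shutter_post','window','bar','stop_face','press']:
        r=spotter.tip_of(n,t); print(t,[(np.round(x['at'],1),round(x['p'],2)) for x in r[:2]])
    
E
```

```text
0.017 {'time': 0.0, 'joint_positions': array([-1.21840467e+00,  1.31153568e-01,  1.48928394e+00,  2.77048108e-06,
        1.52298003e+00, -8.54268248e-02]), 'qvel': array([-0.00154796, -0.00094347,  0.00059568, -0.00117574, -0.00010812,
        0.00066965]), 'joint_efforts': array([ 1.13531198e-03, -5.59833062e+01, -4.91762745e+01,  7.69486651e-02,
        3.53401469e-02, -1.92144080e-04]), 'position': array([ 0.25419991, -0.54289975,  0.23458939]), 'ee_rot': array([ 8.43790084e-01, -5.36672583e-01, -7.24481057e-04, -5.54687444e-04]), 'contact_force': array([-0.87011992,  0.83276535,  0.27799954]), 'torque': array([ 0.01375757, -0.03722704,  0.00549664]), 'finger_gap': 0.09302034139369282}
scene (array([0.34483228, 0.50530826, 0.77280663]), array([[ 0.31705793, -0.53660159, -0.78203268]]))
shutter_post [(array([302.5, 248.4]), 0.63)]
window [(array([298.4, 268.4]), 0.67)]
bar [(array([407.6, 233.6]), 0.68)]
stop_face [(array([256. , 255.8]), 0.63)]
press [(array([299.3, 281.1]), 0.76)]
side (array([ 0.64147313, -0.67197162,  0.72953597]), array([[-0.00119551,  0.74074304, -0.67196606]]))
shutter_post [(array([317.3, 211.8]), 0.75)]
window [(array([323. , 245.2]), 0.85)]
bar [(array([249.2, 341.7]), 0.91), (array([323. , 245.1]), 0.72)]
stop_face [(array([367.4, 233.5]), 0.41)]
press [(array([319.6, 256.2]), 0.65)]
```

```bash
python3 - <<'E'
from h import *
s,d=cam('scene'),cam('side')
P={'post':([302.5,248.4],[317.3,211.8]),'win':([298.4,268.4],[323,245.2]),'bar':([407.6,233.6],[249.2,341.7]),'stop':([256,255.8],[367.4,233.5]),'press':([299.3,281.1],[319.6,256.2])}
for k,(a,b) in P.items(): print(k,tri([(s,a),(d,b)]), {'bar':(onz(s,[a],0),onz(d,[b],0))}.get(k,''))
for n in ['scene','side']:
    imaging.grab_frame(n)
    t=spotter.trace(n,'bar')
    for x in t[:2]:
        if x['p']>.3:
            m=x['pixels'].astype(np.uint8); ct=max(cv2.findContours(m,0,2)[0],key=cv2.contourArea)
            print(n,x['p'],x['box'],cv2.minAreaRect(ct),m.sum())
            w=onz(cam(n),ct.reshape(-1,2),0.012)[:,:2]*1000
            print(cv2.minAreaRect(w.astype(np.float32)))
E
```

```text
post (array([0.63273075, 0.08621847, 0.11438056]), [np.float64(0.0032035761990302824), np.float64(0.0032035761990304563)]) 
win (array([0.64600638, 0.08019003, 0.03264524]), [np.float64(0.0002559031451118069), np.float64(0.0002559031451114557)]) 
bar (array([ 0.50743315, -0.13528604, -0.00137982]), [np.float64(0.004574020184010461), np.float64(0.0045740201840104395)]) (array([[ 0.50270557, -0.13521833,  0.        ]]), array([[ 0.51211987, -0.13521045,  0.        ]]))
stop (array([0.73479817, 0.10180468, 0.04200522]), [np.float64(0.003734843874633241), np.float64(0.0037348438746333504)]) 
press (array([ 0.64042528,  0.08531504, -0.00262578]), [np.float64(0.0015555392693981122), np.float64(0.0015555392693977774)]) 
scene 0.73 [247.3, 255.7, 256.4, 260.9] ((251.5, 256.5), (5.0, 9.0), 90.0) 47
((753.5638427734375, 91.31255340576172), (19.294403076171875, 12.798358917236328), 30.033784866333008)
scene 0.57 [360.3, 219.5, 451.3, 245.2] ((405.15252685546875, 231.67642211914062), (93.92163848876953, 9.942073822021484), 10.491477012634277) 857
((508.61981201171875, -127.24759674072266), (197.6597137451172, 27.931352615356445), 15.982698440551758)
side 0.6 [194.4, 324.0, 306.5, 358.3] ((248.56637573242188, 338.95562744140625), (12.77632999420166, 114.95732116699219), 78.02386474609375) 1357
((514.035400390625, -137.58743286132812), (200.47476196289062, 27.718278884887695), 14.826811790466309)
```

View pics/scene0.png

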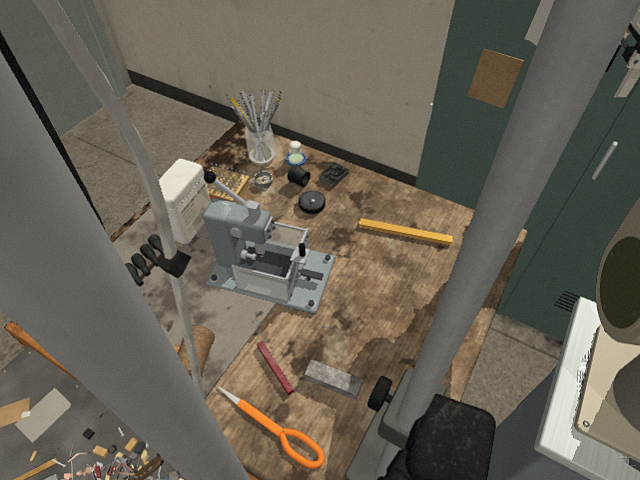

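View pics/side0.png

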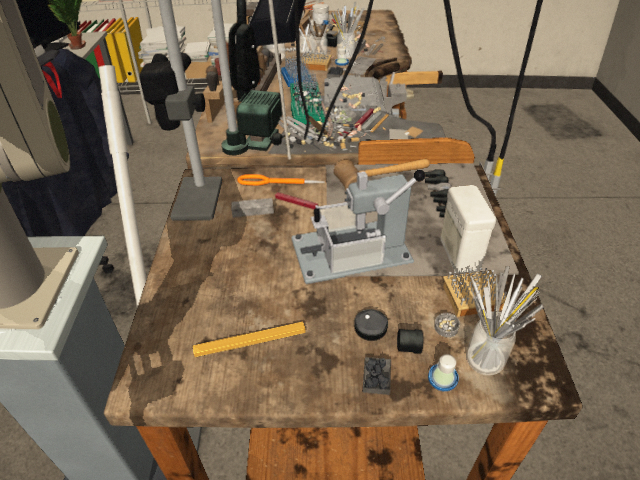

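Scene view: press at about (270,260) with black post at (302,250), bar at (405,232). Side view: bar at (249,340), press at (350,245), post at (317,213), stand pole at back left at (195,200). Both views agree with the triangulated points. Next I move over the bar towards the press for close looks.

Call:
{"name": "servo_tool", "arguments": {
  "series": [0,0,-0.02,1.9,3.6,0.6,9.3,0,0,-0.02,1.9,3.6,0.6,9.3,0,0,-0.02,1.9,3.6,0.6,9.3,0,0,-0.02,1.9,3.6,0.6,9.3,0,0,-0.02,1.9,3.6,0.6,9.3,0,0,-0.02,1.9,3.6,0.6,9.3,0,0,-0.02,1.9,3.6,0.6,9.3,0,0,-0.02,1.9,3.6,0.6,9.3,0,0,-0.02,1.9,3.6,0.6,9.3,0,0,-0.02,1.9,3.6,0.6,9.3],
  "force": 40
}}

```text
time: 1.63
position: [0.4449, -0.1815, 0.2963]
ee_rot: [0.786, -0.619, 0.0, -0.0]
contact_force: [0.3, 0.3, 0.9]
finger_gap: 0.0931
```

```bash
cat >> h.py <<'E'
def look(names,pts=(),fn=None,cn='wrist'):
    s=monitor.read_state(); c=cam(cn); im=imaging.grab_frame(cn)
    if fn: save(im,fn)
    print('tcp',np.round(s['position'],4),'yawx',np.round(np.degrees(R.from_quat(s['ee_rot']).as_euler('zyx')),2),'cam',np.round(ray(c,[[320,240]])[0],3))
    out={}
    for t in pts:
        r=spotter.tip_of(cn,t); out[t]=r; print(t,[(np.round(x['at'],1),round(x['p'],2)) for x in r[:2]])
    for t in names:
        r=spotter.trace(cn,t); out['m_'+t]=r
        print(t,[(np.round(x['box'],0),round(x['p'],2),int(x['pixels'].sum())) for x in r[:2]])
    return c,im,out
def rect(c,m,z):
    ct=max(cv2.findContours(m.astype(np.uint8),0,2)[0],key=cv2.contourArea)
    return cv2.minAreaRect((onz(c,ct.reshape(-1,2),z)[:,:2]*1000).astype(np.float32))
E
python3 - <<'E'
from h import *
c,im,o=look(['bar'],['bar','shutter_post','window','press','stop_face'],'w1.png')
for x in o['m_bar'][:2]: print(rect(c,x['pixels'],0.012), rect(c,x['pixels'],0.0))
E
```

```text
tcp [ 0.4449 -0.1815  0.2963] yawx [7.6440e+01 5.0000e-02 1.7997e+02] cam [ 0.515 -0.165  0.446]
bar [(array([289.2, 141.7]), 0.97)]
shutter_post []
window []
press []
stop_face []
bar [(array([276.,  51., 302., 222.]), 0.84, 2764)]
((509.8444519042969, -133.8130340576172), (200.6394500732422, 20.46194839477539), 15.51352310180664) ((509.7125549316406, -132.95681762695312), (206.19029235839844, 21.028045654296875), 15.51352310180664)
```

View pics/w1.png

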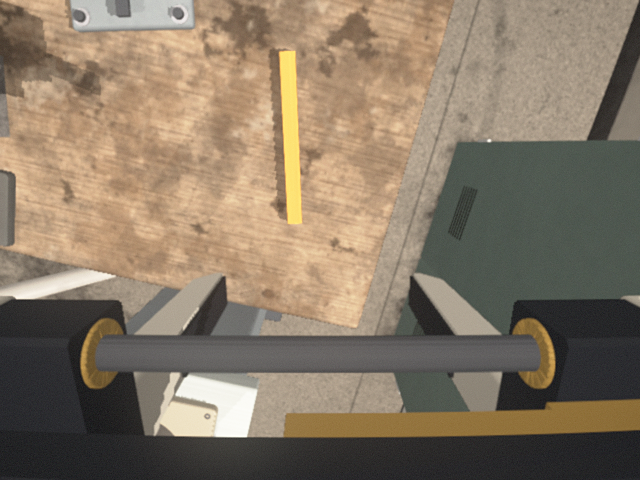

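The wrist view shows the bar from (288,52) to (295,222) and the press base plate's front edge at the top (72-192, 25). There is also a white rod at the left (0-110, 280), so I locate that before swinging that way.

```bash
python3 - <<'E'
from h import *
s,d,w=cam('scene'),cam('side'),cam('wrist')
# white rod: plane from side image (two px) and plane from scene image -> 3D line
def plane(c,a,b):
    o,r=ray(c,[a,b]); n=np.cross(r[0],r[1]); n/=np.linalg.norm(n); return n,n@o
def line(pl):
    (n1,a),(n2,b)=pl; 
    for z in (0,.2,.4,.6,.8):
        A=np.array([n1[:2],n2[:2]]); print(z,np.round(np.linalg.solve(A,[a-n1[2]*z,b-n2[2]*z]),3))
P=plane(d,[105,90],[139,300]); W=plane(w,[100,274],[5,293]); S=plane(s,[70,40],[190,370])
print('side+wrist'); line([P,W]); print('side+scene'); line([P,S])
# grey stand pole: side (197,175)-(168,20); scene right big pole (425,370)-(590,30)
print('pole base', onz(d,[[195,200]],0)); line([plane(d,[197,175],[170,30]),plane(s,[435,365],[590,30])])
line([plane(d,[197,175],[170,30]),plane(s,[50,250],[130,400])])
E
```

```text
side+wrist
0 [-0.004  0.686]
0.2 [-0.131  1.072]
0.4 [-0.258  1.458]
0.6 [-0.385  1.843]
0.8 [-0.512  2.229]
side+scene
0 [-0.059  0.824]
0.2 [-0.013  0.778]
0.4 [0.033 0.732]
0.6 [0.079 0.687]
0.8 [0.125 0.641]
pole base [[0.34005234 0.28109196 0.        ]]
0 [0.342 0.33 ]
0.2 [0.343 0.334]
0.4 [0.343 0.338]
0.6 [0.343 0.342]
0.8 [0.343 0.346]
0 [0.253 0.634]
0.2 [0.263 0.606]
0.4 [0.272 0.579]
0.6 [0.282 0.551]
0.8 [0.291 0.523]
```

Call:
{"name": "servo_tool", "arguments": {
  "series": [0,0,0,1.1,3.5,0,9.3,0,0,0,1.1,3.5,0,9.3,0,0,0,1.1,3.5,0,9.3,0,0,0,1.1,3.5,0,9.3,0,0,0,1.1,3.5,0,9.3,0,0,0,1.1,3.5,0,5,0,0,0,0,0,0,4,0,0,0,0,0,0,4]
}}

```text
time: 2.65
position: [0.5105, 0.0267, 0.295]
ee_rot: [0.786, -0.618, -0.0, 0.0]
contact_force: [0.2, -0.0, 0.0]
finger_gap: 0.0775
```

```bash
python3 - <<'E'
from h import *
c,im,o=look(['press','shutter_post'],['shutter_post','window','press','stop_face'],'w2.png')
Z={'shutter_post':.11,'window':.03,'press':0,'stop_face':.038}
for k,z in Z.items():
    if o[k]: print(k,onz(c,[o[k][0]['at']],z))
print(np.round(onz(c,[[320,240]],0),3))
E
```

```text
tcp [0.5105 0.0267 0.295 ] yawx [ 7.6320e+01 -7.0000e-02  1.7999e+02] cam [0.58  0.044 0.444]
shutter_post [(array([528.3,   6.2]), 0.71), (array([288.2,  74.5]), 0.66)]
window [(array([299.5,  79.6]), 0.6)]
press [(array([298.9,  79.2]), 0.63)]
stop_face []
press [(array([227.,   0., 363., 133.]), 0.83, 16521)]
shutter_post [(array([270.,  54., 308.,  87.]), 0.75, 1189)]
shutter_post [[ 0.73639248 -0.10509831  0.11      ]]
window [[0.64203811 0.07881599 0.03      ]]
press [[0.64676338 0.08215239 0.        ]]
[[0.462 0.012 0.   ]]
```

View pics/w2.png

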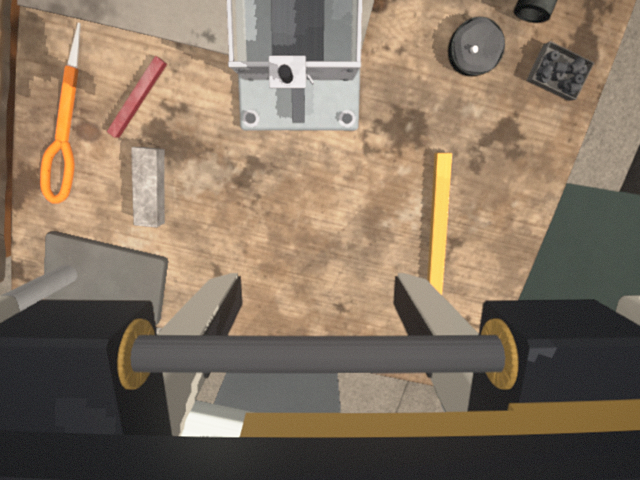

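The wrist view shows the press plate's front corners at about (240,129) and (359,129), the post top at (286,73) and the bar rest at (298,100). I fit the press pose from the plate edges.

```bash
python3 - <<'E'
from h import *
im=cv2.imread('pics/w2.png'); cv2.imwrite('pics/w2c.png',cv2.resize(im[0:150,210:380],None,fx=4,fy=4,interpolation=cv2.INTER_CUBIC))
c=cam('wrist')
for px,z in [([240,129],.012),([359,128.5],.012),([232,65],.089),([360,65],.089)]: print(px,np.round(onz(c,[px],z),4))
E
```

```text
[240, 129] [[0.5758 0.135  0.012 ]]
[359, 128.5] [[ 0.609  -0.0017  0.012 ]]
[232, 65] [[0.6318 0.1365 0.089 ]]
[360, 65] [[0.6594 0.02   0.089 ]]
```

View pics/w2c.png

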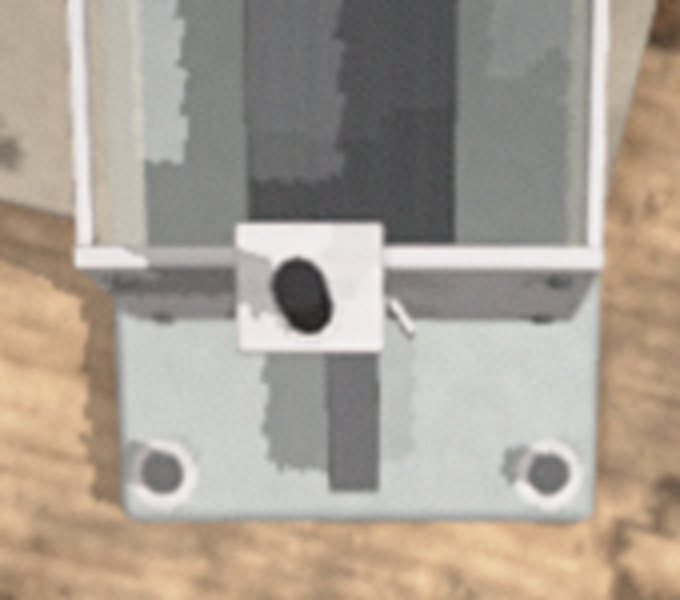

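```bash
python3 - <<'E'
from h import *
c=cam('wrist'); yaw=np.radians(13.5); X=np.array([np.cos(yaw),np.sin(yaw)]);Y=np.array([-X[1],X[0]]);O=np.array([.645,.079])
for px,z in [([284,70.8],.123),([288,78],.093),([288.2,74.5],.11),([298.5,122.5],.03),([229,66.5],.089),([361,67],.089),([299.5,79.6],.03)]:
    p=onz(c,[px],z)[0]; print(px,np.round(p,4),'press',np.round([(p[:2]-O)@X,(p[:2]-O)@Y],4))
t=monitor.read_state()['position'][:2]; print((t-O)@X,(t-O)@Y)
E
```

```text
[284, 70.8] [0.6323 0.0836 0.123 ] press [-0.0112  0.0074]
[288, 78] [0.632  0.0825 0.093 ] press [-0.0119  0.0064]
[288.2, 74.5] [0.6323 0.081  0.11  ] press [-0.0119  0.0049]
[298.5, 122.5] [0.5981 0.0682 0.03  ] press [-0.0481  0.0004]
[229, 66.5] [0.6298 0.139  0.089 ] press [-0.0007  0.0619]
[361, 67] [0.6579 0.0186 0.089 ] press [-0.0015 -0.0617]
[299.5, 79.6] [0.6425 0.0771 0.03  ] press [-0.0029 -0.0013]
-0.14352062949799763 -0.02080945188304506
```

Call:
{"name": "servo_tool", "arguments": {
  "series": [0,0,0,3.05,1.4,0,4,0,0,0,3.05,1.4,0,4,0,0,0,3.05,1.4,0,4,0,0,0,3.0,1.35,0,4,0,0,0,0,0,-3,4,0,0,0,0,0,-3,4,0,0,0,0,0,-3,4,0,0,0,0,0,-2,4,0,0,0,0,0,-1,4,0,0,0,0,0,0,4],
  "force": 12
}}

```text
time: 3.83
position: [0.6301, 0.0814, 0.1723]
ee_rot: [0.786, -0.619, -0.002, 0.002]
contact_force: [-0.8, -1.0, -1.0]
finger_gap: 0.0398
```

```bash
python3 - <<'E'
from h import *
c,im,o=look(['shutter_post'],['shutter_post','window'],'w3.png')
for k,z in {'shutter_post':.11,'window':.03}.items():
    if o[k]: print(k,onz(c,[o[k][0]['at']],z))
s=monitor.read_state(); print(s['contact_force'],s['finger_gap'])
imaging.grab_frame('side')
r=spotter.tip_of('side','shutter_post'); print(r)
E
```

```text
tcp [0.6301 0.0814 0.1723] yawx [ 76.42  -0.3  179.98] cam [0.701 0.098 0.321]
shutter_post []
window [(array([320.4, 214.8]), 0.91), (array([616.9, 110.5]), 0.26)]
shutter_post [(array([288., 205., 341., 273.]), 0.56, 2867)]
window [[0.64349544 0.08208707 0.03      ]]
[0.16959569 0.15176134 0.07810557] 0.03980821319844269
[{'at': [316.1, 212.9], 'p': 0.55}]
```

View pics/w3.png

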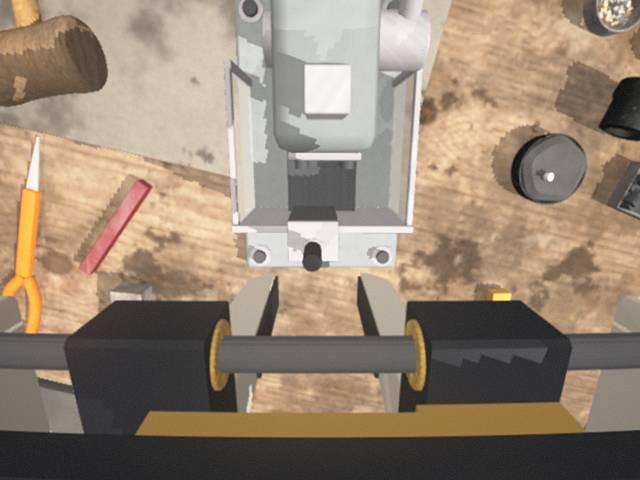

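The post shows at (312,258), midway between the fingers (277 and 360). I descend and close on it.

Call:
{"name": "servo_tool", "arguments": {
  "series": [0,0,0,0.2,0.05,-2,4,0,0,0,0,0,-2,4,0,0,0,0,0,-1.7,4,0,0,0,0,0,0,2,0,0,0,0,0,0,0.5,0,0,0,0,0,0,0.5,0,0,0,0,0,0,0.5,0,0,0,0,0,0,0.5],
  "force": 12
}}

```text
time: 4.8
position: [0.6351, 0.0829, 0.1207]
ee_rot: [0.786, -0.618, 0.001, -0.001]
contact_force: [0.3, -0.3, 4.2]
finger_gap: 0.0116
```

Call:
{"name": "servo_tool", "arguments": {
  "series": [0,0,0,-0.1,0.4,0,0.5,0,0,0,-0.1,0.4,0,0.5,0,0,0,-0.1,0.4,0,0.5,0,0,0,-0.1,0.4,0,0.5,0,0,0,-0.1,0.4,0,0.5,0,0,0,-0.1,0.4,0,0.5,0,0,0,-0.1,0.4,0,0.5,0,0,0,0,0,0,0.5]
}}

```text
time: 5.47
position: [0.6282, 0.1117, 0.1207]
ee_rot: [0.786, -0.618, 0.001, -0.001]
contact_force: [0.9, 1.4, 5.0]
finger_gap: 0.0119
```

Call:
{"name": "servo_tool", "arguments": {
  "series": [0,0,0,-0.05,0.2,0,0.5,0,0,0,-0.05,0.2,0,0.5,0,0,0,-0.02,0.1,0,0.5,0,0,0,-0.02,0.1,0,0.5,0,0,0,0,0,0,0.5]
}}

```text
time: 5.88
position: [0.6269, 0.117, 0.1207]
ee_rot: [0.786, -0.618, 0.001, -0.001]
contact_force: [1.2, 0.1, 6.2]
finger_gap: 0.0118
```

Call:
{"name": "servo_tool", "arguments": {
  "series": [0,0,0,-0.05,0.2,0,0.5,0,0,0,-0.05,0.2,0,0.5,0,0,0,0,0,0,0.5]
}}

```text
time: 6.13
position: [0.6265, 0.1189, 0.1207]
ee_rot: [0.786, -0.618, 0.003, -0.0]
contact_force: [4.1, -9.2, 4.4]
finger_gap: 0.0116
```

Call:
{"name": "servo_tool", "arguments": {
  "series": [0,0,0,0,0,0,4,0,0,0,0,0,0,4,0,0,0,0,0,2,4,0,0,0,-1,0,3,5,0,0,0,-2,-2.5,3,5,0,0,0.01,-2,-3.5,2,5,0,0,0.01,-2,-3.5,0,5,0,0,0.01,-2,-3.5,0,5,0,0,0,-2,-3.5,0,5,0,0,0,0,0,0,5]
}}

```text
time: 6.97
position: [0.5141, -0.0451, 0.2155]
ee_rot: [0.794, -0.608, -0.0, 0.001]
contact_force: [-0.6, 0.9, -0.6]
finger_gap: 0.0498
```

```bash
python3 - <<'E'
from h import *
O=np.array([.645,.079]);y=np.radians(13.5);X=np.array([np.cos(y),np.sin(y)]);Y=np.array([-X[1],X[0]])
c,im,o=look(['bar'],['bar','shutter_post'],'w4.png')
for k,z in {'shutter_post':.11,'bar':0}.items():
    if o[k]:
        p=onz(c,[o[k][0]['at']],z)[0]; print(k,p,(p[:2]-O)@X,(p[:2]-O)@Y)
print(rect(c,o['m_bar'][0]['pixels'],.012))
obs=[]
for n in('scene','side'):
    imaging.grab_frame(n); r=spotter.tip_of(n,'shutter_post'); print(n,r[:2])
    if r: obs.append((cam(n),r[0]['at']))
if len(obs)==2:
    p,e=tri(obs); print(p,e,(p[:2]-O)@X,(p[:2]-O)@Y)
E
```

```text
tcp [ 0.5141 -0.0451  0.2155] yawx [ 7.4870e+01 -9.0000e-02  1.7989e+02] cam [ 0.584 -0.026  0.365]
bar [(array([394.4, 239.4]), 0.88)]
shutter_post [(array([122.8,  25. ]), 0.94)]
bar [(array([383., 142., 411., 282.]), 0.88, 2769)]
shutter_post [0.62450973 0.1175149  0.11      ] -0.010933002724060576 0.04223408656457632
bar [ 0.50876634 -0.13280219  0.        ] -0.18191375010863015 -0.17414696461043955
((535.2036743164062, -125.48274230957031), (148.18417358398438, 22.092079162597656), 15.002737998962402)
scene [{'at': [297.5, 260.9], 'p': 0.86}, {'at': [277.3, 367.2], 'p': 0.31}]
side [{'at': [249.3, 342.6], 'p': 0.73}, {'at': [315.1, 202.5], 'p': 0.7}]
[ 0.59560975 -0.03058812 -0.06992791] [np.float64(0.10872965745271139), np.float64(0.10872965745271157)] -0.07360842855553384 -0.095030265447082
```

View pics/w4.png

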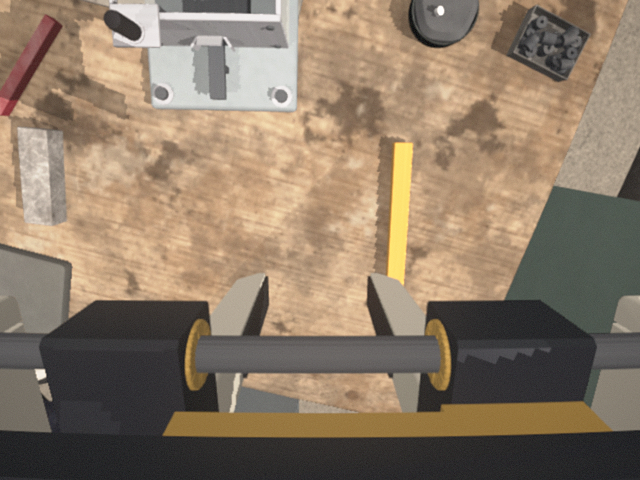

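The shutter reads about 41 mm open, with the post at (123,25). The bar's far end agrees with the earlier fit to 1 mm. I go down to the bar.

Call:
{"name": "servo_tool", "arguments": {
  "series": [0,0,0,-1.67,-2.66,-1,5,0,0,0,-1.67,-2.66,-1,5,0,0,0,-1.67,-2.66,-1,5,0,0,0,-1.66,-2.65,-1,5,0,0,0,0,0,-3,5,0,0,0,0,0,-3,5,0,0,0,0,0,-3,5,0,0,0,0,0,-2.5,5,0,0,0,0,0,0,5,0,0,0,0,0,0,5]
}}

```text
time: 8.2
position: [0.4493, -0.1458, 0.0595]
ee_rot: [0.795, -0.606, -0.002, 0.0]
contact_force: [0.0, -0.0, 0.5]
finger_gap: 0.0499
```

Call:
{"name": "servo_tool", "arguments": {
  "series": [0,0,0,-0.2,-0.5,-1.5,5,0,0,0,0,0,-1.2,5,0,0,0,0,0,-0.8,5,0,0,0,0,0,-0.3,5,0,0,0,0,0,0,5,0,0,0,0,0,0,5]
}}

```text
time: 8.7
position: [0.4491, -0.152, 0.0238]
ee_rot: [0.795, -0.606, 0.001, -0.0]
contact_force: [0.8, -0.4, -0.0]
finger_gap: 0.0498
```

```bash
python3 - <<'E'
from h import *
c,im,o=look(['bar'],['bar'],'w5.png')
for x in o['m_bar'][:1]: print(rect(c,x['pixels'],.012))
E
```

```text
tcp [ 0.4491 -0.152   0.0238] yawx [7.4640e+01 7.0000e-02 1.7997e+02] cam [ 0.518 -0.133  0.173]
bar [(array([310.6, 162.3]), 0.75)]
bar [(array([288.,   1., 338., 333.]), 0.57, 13592)]
((499.8146667480469, -136.0194091796875), (152.17623901367188, 18.876901626586914), 15.067614555358887)
```

View pics/w5.png

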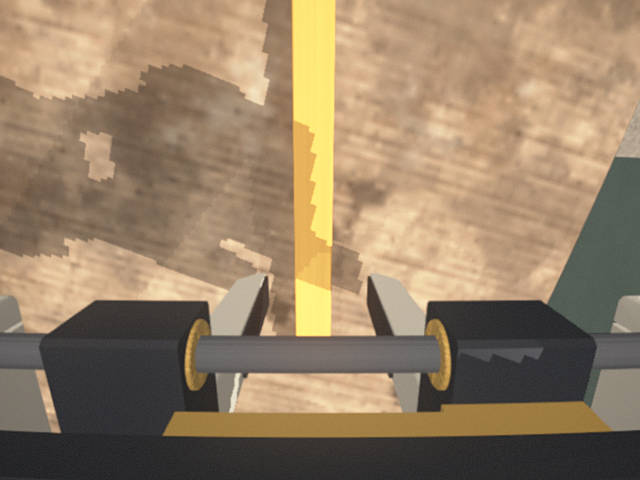

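The bar lies between the jaws, centred at column 314 against 319 for the jaws. I go down 4 mm and grip.

Call:
{"name": "servo_tool", "arguments": {
  "series": [0,0,0,0,0,-0.4,5,0,0,0,0,0,0,5,0,0,0,0,0,0,1,0,0,0,0,0,0,1,0,0,0,0,0,0,1,0,0,0,0,0,0,1,0,0,0,0,0,0,1],
  "force": 60
}}

```text
time: 9.43
position: [0.4483, -0.1519, 0.0187]
ee_rot: [0.795, -0.606, -0.0, 0.0]
contact_force: [-0.9, 0.5, 0.9]
finger_gap: 0.0212
```

Call:
{"name": "servo_tool", "arguments": {
  "series": [0,0,0,0,0,0,1,0,0,0,0,0,0,1,0,0,0,0,0,1,1,0,0,0,0,0,2,1,0,0,0,0,0,2,1,0,0,0,0,0,0,1],
  "force": 60
}}

```text
time: 9.93
position: [0.4506, -0.153, 0.0727]
ee_rot: [0.795, -0.606, 0.003, -0.001]
contact_force: [2.2, -0.4, -2.9]
finger_gap: 0.0169
```

```bash
python3 - <<'E'
from h import *
s=monitor.read_state(); print(s['position'],s['contact_force'],s['torque'],s['finger_gap'])
c,im,o=look(['bar'],[],'w6.png')
s,d=cam('scene'),cam('side')
for n in('scene','side'):
    im=imaging.grab_frame(n); save(im,n+'6.png')
    r=spotter.trace(n,'bar'); print(n,[(x['p'],np.round(x['box'],1),cv2.minAreaRect(np.argwhere(x['pixels'])[:,::-1].astype(np.float32))) for x in r[:2]])
E
```

```text
[ 0.45061979 -0.1530346   0.07272802] [ 2.21667584 -0.35364453 -2.94248019] [-0.08583072  0.15891002 -0.04757393] 0.01685289996521636
tcp [ 0.4506 -0.153   0.0727] yawx [ 74.66   0.3  179.85] cam [ 0.519 -0.134  0.222]
bar [(array([290.,   0., 336., 332.]), 0.65, 13473)]
scene [(0.62, array([362.5, 202.8, 424.3, 226.8]), ((392.0169677734375, 213.409423828125), (66.03672790527344, 11.610177993774414), 10.619654655456543)), (0.19, array([201.6, 171.7, 338.1, 314.9]), ((259.4161071777344, 245.54049682617188), (149.79847717285156, 108.29756927490234), 19.230670928955078))]
side [(0.57, array([226.5, 305.6, 305.3, 334.3]), ((265.1922912597656, 318.4615478515625), (13.924245834350586, 77.85811614990234), 78.69007110595703))]
```

View pics/side6.png

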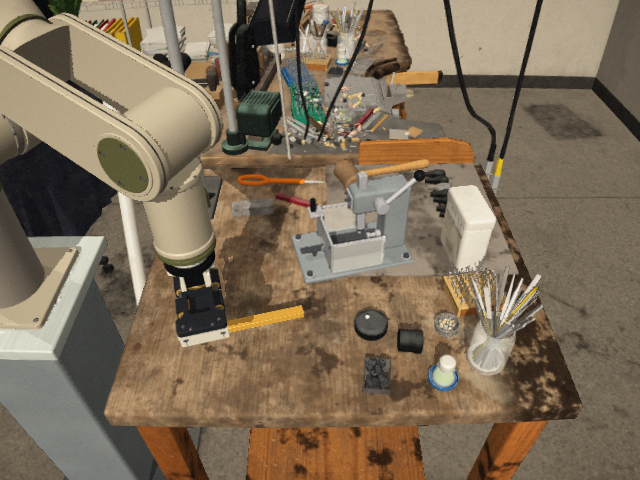

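The bar is lifted and looks level in the side view, tip at (304,311). I carry it to just in front of the press, tip over the bar rest, and check the alignment there.

Call:
{"name": "servo_tool", "arguments": {
  "series": [0,0,0,0.13,2.37,0,1,0,0,-0.011,0.13,2.37,0,1,0,0,-0.011,0.13,2.37,0,1,0,0,-0.011,0.13,2.37,0,1,0,0,0,0.13,2.37,0,1,0,0,0,0.13,2.37,0,1,0,0,0,0.13,2.37,0,1,0,0,0,0.13,2.35,0,1,0,0,0,0,0,0,1,0,0,0,0,0,0,1]
}}

```text
time: 11.07
position: [0.4578, 0.0385, 0.0676]
ee_rot: [0.786, -0.618, -0.001, 0.001]
contact_force: [-0.5, 0.1, -3.1]
finger_gap: 0.017
```

```bash
python3 - <<'E'
from h import *
s=monitor.read_state(); print(s['contact_force'],s['finger_gap'])
c,im,o=look(['bar'],['window'],None)
save(cv2.resize(im[0:300,160:480],None,fx=2,fy=2,interpolation=cv2.INTER_CUBIC),'w7.png')
m=o['m_bar'][0]['pixels']
for z in(.055,.06,.066,.07): print(z,rect(c,m,z))
if o['window']: print(onz(c,[o['window'][0]['at']],.03))
E
```

```text
[-0.45142831  0.081283   -3.1150137 ] 0.017046025616595503
tcp [0.4578 0.0385 0.0676] yawx [ 7.641e+01 -1.100e-01 -1.800e+02] cam [0.528 0.055 0.217]
window []
bar [(array([288.,   0., 339., 333.]), 0.58, 13750)]
0.055 ((509.178955078125, 51.191165924072266), (152.89877319335938, 19.28827476501465), 13.885455131530762)
0.06 ((509.758056640625, 51.317138671875), (148.1753692626953, 18.692413330078125), 13.885456085205078)
0.066 ((510.4527893066406, 51.46831512451172), (142.50729370117188, 17.977375030517578), 13.885451316833496)
0.07 ((510.916015625, 51.56909942626953), (138.72857666015625, 17.50068473815918), 13.88544750213623)
```

View pics/w7.png

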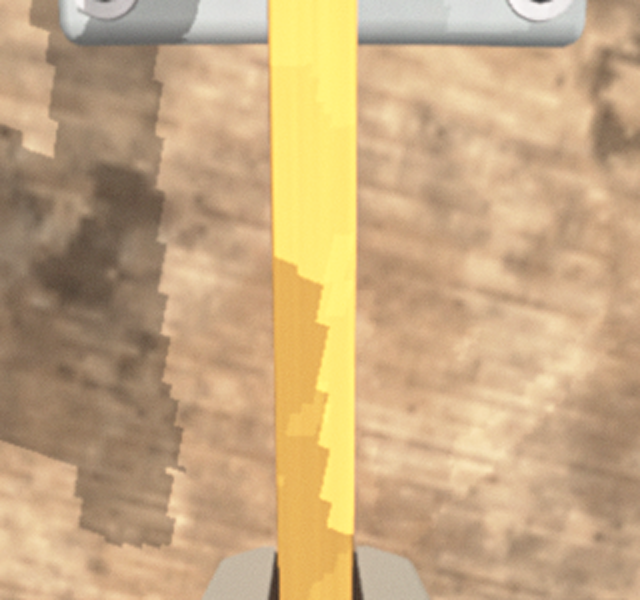

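```bash
python3 - <<'E'
from h import *
c=cam('wrist')
f=lambda u,v,z: onz(c,[[160+u/2,v/2]],z)[0]
L,Rr=f(62,30,.012),f(586,30,.012); print('plate',L,Rr,np.linalg.norm(L-Rr),np.degrees(np.arctan2(*(L-Rr)[[1,0]]))-90)
l2,r2=f(75,44,.012),f(575,43,.012); print('front',l2,r2, np.degrees(np.arctan2(*(l2-r2)[[1,0]]))-90)
yaw=np.radians(13.6); X=np.array([np.cos(yaw),np.sin(yaw)]);Y=np.array([-X[1],X[0]])
mid=(L+Rr)[:2]/2; O=mid
for v,a,b in [(5,269,357),(250,273.5,355.5),(540,278,353)]:
    for z in (.061,.066): 
        p=(f(a,v,z)+f(b,v,z))/2; q=(p[:2]-O); print(v,z,p,'x',q@X,'y vs plate mid',q@Y,'w',np.linalg.norm(f(a,v,z)-f(b,v,z)))
im=cv2.imread('pics/side6.png')
for n in('scene','side'):
    i=imaging.grab_frame(n); save(i,n+'7.png')
s=cv2.imread('pics/scene7.png')[170:320,180:380]; d=cv2.imread('pics/side7.png')[170:320,180:420]
cv2.imwrite('pics/c7.png',np.hstack([cv2.resize(s,(400,300)),cv2.resize(d,(400,250))[:250] if 0 else cv2.resize(d,(400,300))]))
E
```

```text
plate [0.5772927  0.13354873 0.012     ] [ 6.09309061e-01 -5.51766904e-04  1.20000000e-02] 0.13786946792785487 13.427940860923869
front [0.57470027 0.12962793 0.012     ] [0.60558735 0.00132485 0.012     ] 13.53556430642142
5 0.061 [0.58122107 0.06649503 0.061     ] x -0.01174192074494033 y vs plate mid 0.002837117962318605 w 0.017425899955938243
5 0.066 [0.57952829 0.06607966 0.066     ] x -0.013484903967331997 y vs plate mid 0.0028314357208050417 w 0.016868744899862287
250 0.061 [0.5357281  0.05536293 0.061     ] x -0.05857693547676232 y vs plate mid 0.0027144645895728816 w 0.017431898603638484
250 0.066 [0.53548986 0.05530348 0.066     ] x -0.058822471489815946 y vs plate mid 0.002712703921518577 w 0.016874551753916032
540 0.061 [0.47216494 0.03999417 0.061     ] x -0.1239716944232047 y vs plate mid 0.002723008657922542 w 0.017700288023226027
540 0.066 [0.47395899 0.04042611 0.066     ] x -0.12212637597938628 y vs plate mid 0.002720974811961062 w 0.017134360008542293
```

View pics/c7.png

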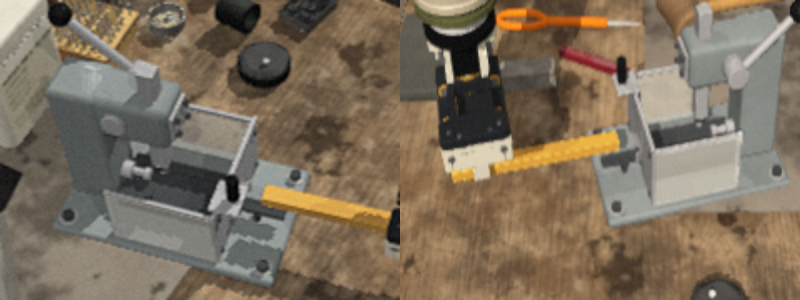

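In the crops the bar tip sits over the rest in front of the window, roughly level. It is about 2.7 mm too far to the press's left, and the TCP, post and camera measurements agree on that. I shift it and lower it.

Call:
{"name": "servo_tool", "arguments": {
  "series": [0,0,0,0.06,-0.26,-0.5,1,0,0,0,0,0,-0.5,1,0,0,0,0,0,-0.4,1,0,0,0,0,0,0,1,0,0,0,0,0,0,1]
}}

```text
time: 11.73
position: [0.4587, 0.0348, 0.054]
ee_rot: [0.785, -0.62, -0.001, 0.0]
contact_force: [0.2, 0.0, -3.1]
finger_gap: 0.0174
```

Call:
{"name": "servo_tool", "arguments": {
  "series": [0,0,0,-0.02,0.1,-0.2,1,0,0,0,0,0,-0.1,1,0,0,0,0,0,0,1]
}}

```text
time: 11.98
position: [0.459, 0.0361, 0.0515]
ee_rot: [0.785, -0.619, -0.0, 0.0]
contact_force: [-0.2, -1.4, -3.2]
finger_gap: 0.0174
```

```bash
cat >> h.py <<'E'
O2=np.array([.6445,.081]); _y=np.radians(13.5); PX=np.array([np.cos(_y),np.sin(_y)]); PY=np.array([-PX[1],PX[0]])
def st():
    s=monitor.read_state(); p=s['position']; F=s['contact_force']
    print('t',round(s['time'],2),'press x,y',np.round([(p[:2]-O2)@PX,(p[:2]-O2)@PY],4),'z',round(p[2],4),'bot',round(p[2]-.0187,4),'F along/left/up',np.round([F[:2]@PX,F[:2]@PY,F[2]],1),'M',np.round(s['torque'],2),'yaw,p,r',np.round(90-np.degrees(R.from_quat(s['ee_rot']).as_euler('zyx'))*[1,0,0],2),np.round(np.degrees(R.from_quat(s['ee_rot']).as_euler('zyx'))[1:],2),'gap',round(s['finger_gap'],4))
E
python3 - <<'E'
from h import *
st()
c,im,o=look(['bar'],[],None)
im=im[0:300,160:480]; save(im,'w8.png')
# bar edges + plate front corner per-row near top
g=cv2.cvtColor(im,cv2.COLOR_RGB2HSV)
for v in (2,10,120,200):
    m=(g[v,:,1]>120)&(abs(g[v,:,0].astype(int)-23)<8)&(g[v,:,2]>140); i=np.where(m[90:230])[0]+90
    if len(i):
        a,b=i.min()+160-.5,i.max()+160+.5; z=.047
        A,B=onz(c,[[a,v],[b,v]],z); q=((A+B)/2)[:2]-O2; print(v,a,b,'w',np.linalg.norm(A-B),'xy',q@PX,q@PY)
E
```

```text
t 11.98 press x,y [-0.1908 -0.0004] z 0.0515 bot 0.0328 F along/left/up [-0.5 -1.4 -3.2] M [-0.03  0.18 -0.02] yaw,p,r [13.47 90.   90.  ] [-1.0e-02 -1.8e+02] gap 0.0174
tcp [0.459  0.0361 0.0515] yawx [ 7.653e+01 -1.000e-02 -1.800e+02] cam [0.529 0.053 0.201]
bar [(array([291.,   0., 340., 335.]), 0.65, 13697)]
2 293.5 337.5 w 0.017154934087653763 xy -0.06498321428905228 0.0001185533524794731
10 293.5 338.5 w 0.017618118796037426 xy -0.06782804856461191 -7.053365560569409e-05
120 295.5 337.5 w 0.017522391892699652 xy -0.10927665205097901 -0.0001904873666168823
200 296.5 336.5 w 0.01761357283508191 xy -0.14291933031079643 -0.00012681822766841266
```

Call:
{"name": "servo_tool", "arguments": {
  "series": [0,0,0,0,0,-0.1,1,0,0,0,0,0,-0.08,1,0,0,0,0,0,0,1,0,0,0,0.49,0.12,0,1,0,0,0,0.49,0.12,0,1,0,0,0,0,0,0,1]
}}

```text
time: 12.58
position: [0.4702, 0.0385, 0.0503]
ee_rot: [0.785, -0.619, 0.001, -0.0]
contact_force: [0.4, 0.0, -2.9]
finger_gap: 0.0172
```

```bash
python3 -c "
from h import *
st()"
```

```text
t 12.58 press x,y [-0.1794 -0.0006] z 0.0503 bot 0.0316 F along/left/up [ 0.4 -0.1 -2.9] M [-0.    0.08  0.05] yaw,p,r [13.45 90.   90.  ] [ 8.0000e-02 -1.7999e+02] gap 0.0172
```

Call:
{"name": "servo_tool", "arguments": {
  "series": [0,0,0,0.39,0.1,-0.03,1,0,0,0,0.39,0.1,0,1,0,0,0,0.39,0.1,0,1,0,0,0,0.2,0.05,0,1,0,0,0,0,0,0,1]
}}

```text
time: 13.0
position: [0.4833, 0.042, 0.0497]
ee_rot: [0.785, -0.619, 0.0, -0.0]
contact_force: [0.3, 0.6, -2.7]
finger_gap: 0.0171
```

```bash
python3 -c "
from h import *
st()"
```

```text
t 13.0 press x,y [-0.1659 -0.0003] z 0.0497 bot 0.031 F along/left/up [ 0.4  0.5 -2.7] M [ 0.04 -0.03 -0.01] yaw,p,r [13.46 90.   90.  ] [ 3.0e-02 -1.8e+02] gap 0.0171
```

Call:
{"name": "servo_tool", "arguments": {
  "series": [0,0,0,0.29,0.07,0,1,0,0,0,0.29,0.07,0,1,0,0,0,0.29,0.07,0,1,0,0,0,0,0,0,1]
}}

```text
time: 13.33
position: [0.492, 0.0441, 0.0497]
ee_rot: [0.785, -0.619, 0.0, -0.0]
contact_force: [0.7, -0.1, -2.6]
finger_gap: 0.0174
```

```bash
python3 -c "
from h import *
st()"
```

```text
t 13.33 press x,y [-0.157  -0.0003] z 0.0497 bot 0.031 F along/left/up [ 0.7 -0.3 -2.6] M [ 0.03 -0.03 -0.01] yaw,p,r [13.45 90.   90.  ] [ 4.0000e-02 -1.7999e+02] gap 0.0174
```

Call:
{"name": "servo_tool", "arguments": {
  "series": [0,0,0,0.49,0.12,0,1,0,0,0,0.49,0.12,0,1,0,0,0,0.49,0.12,0,1,0,0,0,0.49,0.12,0,1,0,0,0,0,0,0,1]
}}

```text
time: 13.75
position: [0.5121, 0.049, 0.0498]
ee_rot: [0.785, -0.619, 0.0, -0.0]
contact_force: [1.8, -0.0, -2.8]
finger_gap: 0.0173
```

```bash
python3 -c "
from h import *
st()"
```

```text
t 13.75 press x,y [-0.1362 -0.0003] z 0.0498 bot 0.0311 F along/left/up [ 1.8 -0.5 -2.8] M [ 0.03  0.03 -0.01] yaw,p,r [13.46 90.   90.  ] [ 7.0000e-02 -1.7999e+02] gap 0.0173
```

Call:
{"name": "servo_tool", "arguments": {
  "series": [0,0,0,0.49,0.12,0,1,0,0,0,0.49,0.12,0,1,0,0,0,0.49,0.12,0,1,0,0,0,0.49,0.12,0,1,0,0,0,0.49,0.12,0,1,0,0,0,0.49,0.12,0,1,0,0,0,0.49,0.12,0,1,0,0,0,0.49,0.12,0,1,0,0,0,0.49,0.12,0,1,0,0,0,0,0,0,1]
}}

```text
time: 14.58
position: [0.5561, 0.0598, 0.0498]
ee_rot: [0.785, -0.619, 0.0, -0.0]
contact_force: [1.3, 0.2, -2.0]
finger_gap: 0.0175
```

```bash
python3 -c "
from h import *
st()"
```

```text
t 14.58 press x,y [-0.0909 -0.    ] z 0.0498 bot 0.0311 F along/left/up [ 1.3 -0.1 -2. ] M [ 0.   -0.    0.02] yaw,p,r [13.46 90.   90.  ] [ 6.0000e-02 -1.7999e+02] gap 0.0175
```

Call:
{"name": "servo_tool", "arguments": {
  "series": [0,0,0,0.39,0.09,0,1,0,0,0,0.39,0.09,0,1,0,0,0,0.39,0.09,-0.03,1,0,0,0,0.39,0.09,-0.03,1,0,0,0,0.29,0.07,0,1,0,0,0,0,0,0,1]
}}

```text
time: 15.08
position: [0.5735, 0.0639, 0.0487]
ee_rot: [0.785, -0.619, -0.0, 0.0]
contact_force: [-1.6, -0.7, -2.7]
finger_gap: 0.0169
```

```bash
python3 -c "
from h import *
st()"
```

```text
t 15.08 press x,y [-0.073  -0.0001] z 0.0487 bot 0.03 F along/left/up [-1.7 -0.4 -2.7] M [-0.05  0.19 -0.  ] yaw,p,r [13.46 90.   90.  ] [-5.0000e-02  1.7999e+02] gap 0.0169
```

Call:
{"name": "servo_tool", "arguments": {
  "series": [0,0,0,0.19,0.05,0,1,0,0,0,0.19,0.05,0,1,0,0,0,0,0,0,1,0,0,0,0,0,0,1]
}}

```text
time: 15.42
position: [0.5757, 0.0645, 0.0487]
ee_rot: [0.785, -0.619, -0.001, 0.001]
contact_force: [-8.7, -2.8, 3.9]
finger_gap: 0.0169
```

```bash
python3 -c "
from h import *
st()"
```

```text
t 15.42 press x,y [-0.0707  0.    ] z 0.0487 bot 0.03 F along/left/up [-9.2 -0.7  3.9] M [-0.35  1.55 -0.01] yaw,p,r [13.46 90.   90.  ] [ -0.2  179.96] gap 0.0169
```

Call:
{"name": "servo_tool", "arguments": {
  "series": [0,0,0,0,0,0.06,1,0,0,0,0,0,0,1,0,0,0,0.1,0.02,0,1,0,0,0,0.1,0.02,0,1,0,0,0,0,0,0,1,0,0,0,0,0,0,1]
}}

```text
time: 15.92
position: [0.5774, 0.0649, 0.0487]
ee_rot: [0.785, -0.619, -0.001, 0.002]
contact_force: [-7.2, -1.8, 0.7]
finger_gap: 0.0173
```

```bash
python3 -c "
from h import *
st()
for n in('scene','side','wrist'):
    im=imaging.grab_frame(n); save(im,n+'9.png'); r=spotter.tip_of(n,'stop_face'); print(n,[(x['at'],x['p']) for x in r[:2]])
    r=spotter.tip_of(n,'shutter_post'); print([(x['at'],x['p']) for x in r[:2]])
    r=spotter.trace(n,'bar'); print([(np.round(x['box'],0),round(x['p'],2)) for x in r[:3]])
"
```

```text
t 15.92 press x,y [-0.0691  0.    ] z 0.0487 bot 0.03 F along/left/up [-7.4 -0.   0.7] M [-0.3   1.36 -0.06] yaw,p,r [13.45 90.   90.  ] [ -0.24 179.97] gap 0.0173
scene [([299.2, 279.3], 0.41), ([252.6, 257.6], 0.37)]
[([298.2, 262.7], 0.69)]
[(array([254., 254., 354., 286.]), 0.59), (array([204., 172., 319., 313.]), 0.28)]
side []
[([312.1, 201.1], 0.75), ([375.3, 378.5], 0.7)]
[(array([274., 230., 375., 258.]), 0.69)]
wrist []
[([156.1, 203.3], 0.69)]
[(array([291.,   0., 338., 333.]), 0.61)]
```

Call:
{"name": "servo_tool", "arguments": {
  "series": [0,0,0,0.1,0.02,0,1,0,0,0,0.1,0.02,0,1,0,0,0,0.1,0.03,0,1,0,0,0,0.1,0.02,0,1,0,0,0,0,0,0,1,0,0,0,0,0,0,1]
}}

```text
time: 17.02
position: [0.5808, 0.0657, 0.0487]
ee_rot: [0.785, -0.619, -0.002, 0.002]
contact_force: [-11.0, -2.9, 3.9]
finger_gap: 0.0172
```

```bash
python3 -c "
from h import *
st()"
```

```text
t 17.02 press x,y [-0.0655 -0.    ] z 0.0487 bot 0.03 F along/left/up [-11.4  -0.3   3.9] M [-0.48  1.93 -0.02] yaw,p,r [13.45 90.   90.  ] [ -0.32 179.95] gap 0.0172
```

Call:
{"name": "servo_tool", "arguments": {
  "series": [0,0,0,0.1,0.02,0.04,1,0,0,0,0.1,0.03,0,1,0,0,0,0,0,0,1,0,0,0,0,0,0,1]
}}

```text
time: 17.35
position: [0.5826, 0.0662, 0.0487]
ee_rot: [0.785, -0.619, -0.002, 0.002]
contact_force: [-9.1, -2.4, 0.6]
finger_gap: 0.0172
```

```bash
python3 -c "
from h import *
st()"
```

```text
t 17.35 press x,y [-0.0636  0.    ] z 0.0487 bot 0.03 F along/left/up [-9.5 -0.2  0.6] M [-0.4   1.7  -0.01] yaw,p,r [13.45 90.   90.  ] [ -0.33 179.95] gap 0.0172
```

Call:
{"name": "servo_tool", "arguments": {
  "series": [0,0,0,0,0,0,1,0,0,0,0,0,0,1,0,0,0,0,0,0,1,0,0,0,0,0,0,1]
}}

```text
time: 17.68
position: [0.5826, 0.0662, 0.0487]
ee_rot: [0.785, -0.619, -0.002, 0.002]
contact_force: [-9.8, -0.8, 0.4]
finger_gap: 0.0172
```

```bash
python3 -c "
from h import *
st()
c=cam('wrist'); w=imaging.grab_frame('wrist'); r=spotter.tip_of('wrist','shutter_post'); print(r[:1])
if r:
    p=onz(c,[r[0]['at']],.11)[0]; print((p[:2]-O2)@PX,(p[:2]-O2)@PY)
s=imaging.grab_frame('scene'); d=imaging.grab_frame('side')
a=cv2.resize(s[160:325,180:400],(400,300)); b=cv2.resize(d[150:315,220:440],(400,300))
save(np.vstack([np.hstack([a,b]),np.hstack([cv2.resize(w[:300],(400,300)),cv2.resize(d[:,:],(400,300))])]),'f.png')
"
```

```text
t 17.68 press x,y [-0.0636  0.0001] z 0.0487 bot 0.03 F along/left/up [-9.7  1.5  0.4] M [-0.39  1.65 -0.  ] yaw,p,r [13.45 90.   90.  ] [ -0.33 179.96] gap 0.0172
[{'at': [158.8, 220.9], 'p': 0.63}]
-0.010385846111917134 0.040654388545015845
```

View pics/f.png

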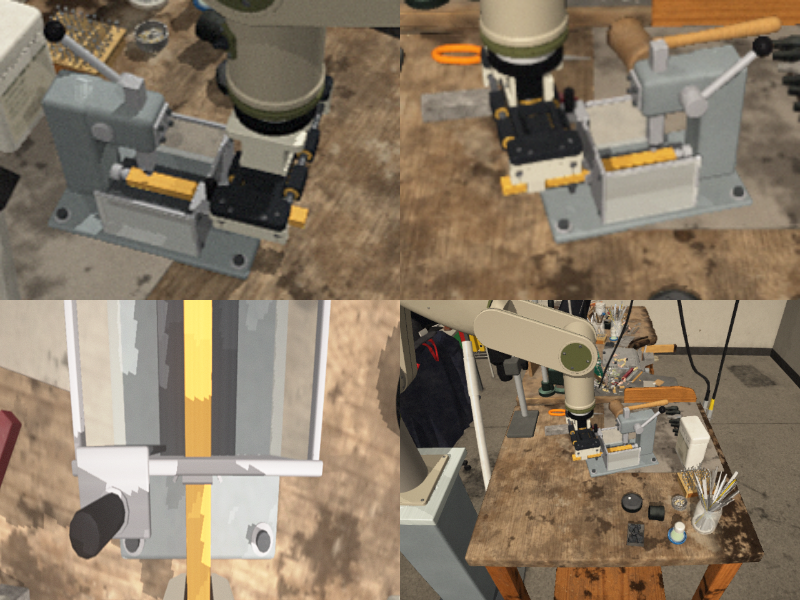

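The picture shows the bar straight through the window and against the stop (scene crop, end at about (125,175)). The shutter is open with its post at the left, and the other things are where they were. The force is steady and the shutter reads about 40.7 mm, so I hand in.

```bash
python3 -c "
from station import sign_off
print(sign_off())"
```

```text
the job is handed in; nothing more can be done
None
```

The job is handed in at about 18 s on the robot's clock. The bar is through the window, still gripped at 60 N and pressed against the back stop; the hand-in reported no verdict.

- **Shutter:** I gripped its post and slid it left until the stop pushed back with about 9 N. The last wrist view puts it at about 41 mm of 40, within measuring error.
- **Bar:** I gripped it 64 mm from its middle and fed it straight through the window, with no notable side force. Its direction matches the press to about 0.1°.
- **Back stop:** I estimate it is pressed in 8–9 mm, inferred from travel and force because I could not read the joint directly. The bar moved at least 7 mm after firm contact. The force rose by 0.38 N/mm, which matches the spring and shows no hard stop and no slip in the fingers.
- **Last reading:** the arm stood still with about 9.7 N of push, which includes some friction on the sill.
- **Other things:** the final picture shows nothing disturbed among the things in view; I did not measure their positions again.
- **Disagreements:** the camera and the arm's own position differed by about 2 mm sideways at the press. I settled it with the post's stop position, and the forces during feeding gave no sign of a misfit. One shutter-post sighting by the networks was wrong (it marked the bar), so I ignored it.

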